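# Seat the seedling tray and set its grow-light to 35 degrees

### The arm

A 6-joint arm with a two-finger parallel gripper is mounted at the origin on the work surface. World frame = base frame: x ahead of the robot, y to its left, z up, the work surface at z = 0. Lengths are in mm, angles in rad, forces in N, time in s.
With the tool pointing down it reaches from about 275 to 1000 mm from the base axis. Payload 8.4 kg.
Tool frame: the origin (TCP) lies on the centre line of the jaws, within the pads' length; the fingertips stand 17 mm ahead of it and the grasp point (between the pads) lies 2 mm behind it (r.tcp_to_tips is the z of the fingertips in the tool frame, in mm); z points along the fingers, y is the direction in which the jaws open and shut (so a half turn about z gives the same grasp; the last joint's range is limited). The gripper opens to 85 mm and grips with 20 to 120 N. Pads are 22 mm wide; open, the fingers measure 114 mm over their backs; the gripper's body (76 mm by 85 mm) begins 54 mm behind the grasp point. The pads swing forward as they close: fully open they stand 13 mm farther back than shut.
Start: joints at [-1.149, 0.353, 1.633, -0, 1.155, -0.002], TCP at [257.016, -569.711, 248.281] pointing down, gripper open.
Joint ranges: [-2.63, 2.63], [-0.92, 2.1], [0.06, 2.66], [-1.3, 4.44], [0, 2.69], [-3.02, 3.02]. Speed limits (rad/s): [2.22, 2.22, 2.79, 3.14, 3.14, 3.14].

### API

Orientations are given as [roll, pitch, yaw] about the fixed x, y, z axes, in that order (R = Rz(yaw) Ry(pitch) Rx(roll)).
In Python, from rig import r, cams, job gives the robot as it stands.
- The arm moves only by the tool drive_tool, never from a script. Its argument "deltas" is a list of rows, each a list of 4 numbers: the shift along the tool's x, y, z in cm, then the turn about the tool's z in rad. In form: [[x, y, z, roll], ...]. A call has 1 to 12 rows; each row shifts and turns the commanded pose from where the row before left it, along the tool's axes as they then stand; what a row does not reach is not made up. A row lasts 1/12 s, in which the tool goes at most 41.7 mm and 7.16 degrees, less where a joint would pass 70% of its speed; a pose out of reach is approached as far as the arm can. A call with a gripper value outside its range is refused whole. "jaw" is the closure, from 0 (fully open) to 1 (shut), set as the call begins (left out, the last holds). The fingers move at their own pace and stop on an object; "force" is the grip in N (left out, the last holds). Time passes only in rows, so rows that do not move let the fingers close. It gives the time, the measured TCP pose, the force and the opening at its end, in the units of the state.
- r.sense(): the state, without advancing time (a new reading comes with each control period).
- cams.grab_frame(name): name is "scene" or "top"; returns (picture, depth): 420x560x3 uint8, red, green, blue; 420x560 float32, mm along the optical axis (not along the pixel's ray), 0 where there is no reading.
- cams.camera_params(name): a dict with "fx", "fy", "cx", "cy" (pixels), "k1" (the pictures are not rectified: a ray, as slopes to the right and down, at radius r is drawn at 1 + k1 r^2 times it, then the intrinsics apply), "R" (3x3) and "t" (3): a world point X has camera coordinates R X + t. Camera axes: x right, y down, z forward; pixel columns grow to the right and rows downward; lengths in mm; the calibration is good to about 2 mm. A picture is of the moment at which its call begins. camera_params takes no time and is no camera call.
- job.sign_off(): hands the job in, once; it reports no verdict.
The state is a dict: "clock": time; "qpos": joint angles; "qvel": joint speeds; "joint_efforts": joint torques, N m; "eef_pos": TCP position; "tcp_rot": TCP orientation; "contact_force": force on the tool from outside, world axes, zero at the start; "wrist_torque": the same for the moment, N m; "opening": opening from 0.0 (shut) to 1.0 (fully open).
Only numpy, scipy, OpenCV 4.12 (cv2) and the standard library are available. Lean on these libraries where they do the work, as an engineer would, in place of code of your own. Each camera call takes 0.05 s, during which the arm holds its last target. There are 200 camera calls.

### The job

Get the seedling station ready: pick up the green seedling tray and lower it gently (do not drop it) onto the grey station so that its four corner lugs drop fully into the sockets. Then bring the light panel, now parked leaning back, down over the tray so that it stays at 35 degrees above level (the red line on its hinge discs) by itself after you let go; its arm springs back a little, so check and correct it until it is right to within 3 degrees. Leave everything else on the shelf where it is.

Things in the scene. Friction and masses are not known exactly. Their poses are not given: they have to be found in the camera images.
- station: Grey seedling station fixed to the shelf; origin at the centre of the tray seat, at shelf height. Seat: flat top 24 mm up, 220 (x) by 150 (y) mm, four square sockets 19.5 mm wide, 12 mm deep at x +-75, y +-45 mm. On its +y side two posts (x +-92, y 105 mm, 153 mm high) carry the light panel's hinge; a red line on the white discs (42 mm radius) at the hinge ends marks 35 degrees.
- hinge_axis (a point): Middle of the light panel's hinge axis, fixed to the station (axes as the station's) at its x 0, y 105, z 140 mm; the axis runs along x. Friction holds the hinge: it slips at about 0.9 N m either way (some 5 N at the tab).
- lamp_panel: Silver light panel 160 x 110 x 14 mm; origin on the hinge axis, x along it. Its -y axis points from the hinge to the free edge (140 mm) and orange tab; z is its upper normal. The tilt of z from vertical is the raise angle that counts: 0 level over the tray, 90 deg upright, more leans back to station +y (starts at 92 to 113 deg). 175 to 350 g.
- lamp_tab (a point): Grip point in the panel's orange tab, 172 mm from the hinge axis (tab 140 to 195 mm from it, 14 mm wide along x, 18 mm thick). Axes as the panel's. Flat springs (6 N m/rad) join panel and hinge: it gives 9 deg before the hinge slips; when let go springs back 6 to 8 deg upward after being brought down, 9 to 12 deg downward after being raised; more if it slips in the fingers on a long swing.
- tray_bar (a point): Middle of the white carrying bar over the centre of the green tray, 98 mm above its lugs' lower ends. The bar runs along the tray's y, 112 mm long, 14 x 14 mm in section, its underside 41 mm above the tray's rim. With the lugs in the sockets this point is 112 mm above the shelf, 122 mm if they still stand on the seat's top.
- tray: Green seedling tray, 180 (x) by 120 (y) mm, rim 50 mm up, 280 to 455 g; origin at its centre, level with the lower ends of its lugs; carrying bar along y. Four square lugs, 16 mm wide, 10 mm long, under its corners at x +-75, y +-45 mm. Fits the station either way round (half a turn).
- plant_pot: Bystander: blue hard silicone plant pot, 110 mm across the rim, 100 mm high; origin at the centre of its underside. Leave it alone.
- watering_can: Bystander: yellow plastic watering can, 150 mm high to the handle's top, body 120 mm across, spout to its +y side (rose 135 mm out, 160 mm up), handle to -y; origin at the centre of its underside. Leave it alone.
- saucer: Bystander: white ceramic saucer, 130 mm across, 18 mm high; origin at the centre of its underside. Leave it alone.
- trowel: Bystander: steel garden trowel with wooden handle, 230 mm long along its x axis, 27 mm high; origin at the centre of its underside. Leave it alone.
- spray_bottle: Bystander: amber glass spray bottle with black head and turning brass nozzle, 76 mm across, 183 mm high; origin at the centre of its underside. Leave it alone.
- seed_tin: Bystander: green seed tin, 72 mm across, 90 mm high; origin at the centre of its underside. Leave it alone.

How it is judged:
By the outcome, as a careful person would: the job done as asked, in the order asked, and still so for the second after the job is handed in, with the robot touching nothing.
It also fails if it takes over 69 s, if anything falls off the work surface, if the arm or the gripper's body presses on something with over 40 N, if the wrist force passes 120 N, or if a joint passes its speed limit or range.

## Working session

There is one attempt and no reset: what is moved stays moved. The work goes in short steps, Python scripts to look and compute and a tool call to move; the robot and the scene stay as the last step left them, time stands still between calls to the robot, and variables do not carry over. Pictures are saved under pics/ and viewed, about 8 in all and at most 12, crops included, and the job is handed in when it is done.

Besides the shell and the picture viewer there is one more tool, called after "Emit:" as name(argument=value, ...), one argument or row to a line, values as JSON. drive_tool: Moves the arm, as the interface text tells. Its arguments: {"type":"object","properties":{"deltas":{"type":"array"},"jaw":{"type":"number"},"force":{"type":"number"}},"required":["deltas"]}

```bash
ls; mkdir -p pics; cat > h.py <<'E'
import numpy as np, cv2
from rig import r, cams, job
def grab(n, save=None):
    p,d=cams.grab_frame(n)
    if save: cv2.imwrite('pics/'+save+'.png',cv2.cvtColor(p,cv2.COLOR_RGB2BGR))
    return p,d
def rays(n,uv):
    c=cams.camera_params(n); uv=np.atleast_2d(np.array(uv,float))
    K=np.array([[c['fx'],0,c['cx']],[0,c['fy'],c['cy']],[0,0,1.]])
    s=(uv-[c['cx'],c['cy']])/[c['fx'],c['fy']]
    x=s.copy()
    for _ in range(20): x=s/(1+c['k1']*(x**2).sum(1,keepdims=True))
    R=np.array(c['R']);t=np.array(c['t'])
    return -R.T@t, np.c_[x,np.ones(len(x))]@R, # dir with unit depth
def onz(n,uv,z):
    o,d=rays(n,uv); return o+d*((z-o[2])/d[:,2])[:,None]
def pts(n,uv,depth):
    o,d=rays(n,uv); uv=np.atleast_2d(uv).astype(int)
    return o+d*depth[uv[:,1],uv[:,0]][:,None]
def cloud(n,mask,depth):
    v,u=np.nonzero(mask&(depth>0)); return pts(n,np.c_[u,v],depth)
E
python3 - <<'E'
from h import *
a,da=grab('scene','s0'); b,db=grab('top','t0')
np.savez('f0.npz',a=a,da=da,b=b,db=db)
for n in('scene','top'):
    c=cams.camera_params(n);print(n,c['fx'],c['k1'],-np.array(c['R']).T@c['t'],np.array(c['R']).round(2).tolist())
print(r.sense(), r.tcp_to_tips)
E
```

```text
pics
scene 498.3767599048094 -0.018835399174589436 [1271.41669494  785.3309378  1074.83992263] [[-0.75, 0.66, -0.02], [0.44, 0.49, -0.75], [-0.49, -0.58, -0.66]]
top 380.2049321325978 -0.020287557417276357 [ 480.26108327  -54.50238948 1237.7042934 ] [[0.01, -1.0, -0.02], [-0.99, -0.01, -0.1], [0.1, 0.02, -0.99]]
{'clock': 0.1, 'qpos': array([-1.14939552e+00,  3.53587225e-01,  1.63403610e+00,  9.37455452e-06,
        1.15524027e+00, -2.41778377e-03]), 'qvel': array([ 0.00107361,  0.00026045, -0.0007016 , -0.00131091, -0.00207352,
        0.00158964]), 'joint_efforts': array([ 1.37404320e-03, -6.06351614e+01, -3.42822039e+01,  4.55874749e-05,
        3.94728006e-03, -2.89328557e-05]), 'eef_pos': array([ 256.85394056, -569.3361525 ,  247.64167631]), 'tcp_rot': array([-3.14032174e+00, -1.16447146e-05,  4.23814794e-01]), 'contact_force': array([0.23746876, 0.32370177, 0.53389814]), 'wrist_torque': array([-0.02436246,  0.00089016,  0.00530192]), 'opening': 0.9969836446264906} 17.0
```

View pics/s0.png

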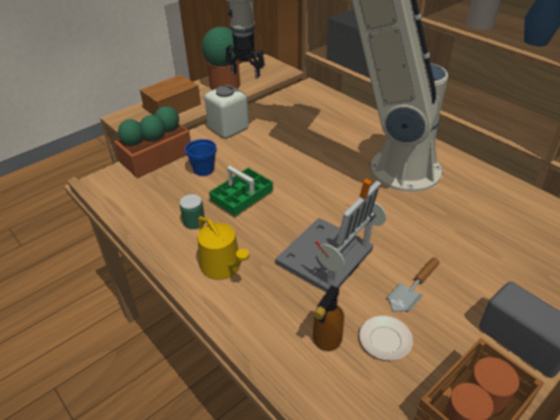

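View pics/t0.png

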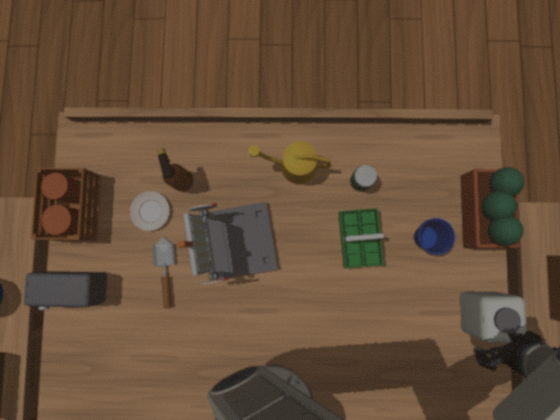

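```bash
cat > m1.py <<'E'
from h import *
f=np.load('f0.npz')
def rect(P,name):
    (c,s,a)=cv2.minAreaRect(P[:,:2].astype(np.float32)); print(name,len(P),np.round(c,1),np.round(s,1),round(a,2),'z',np.percentile(P[:,2],[5,50,95]).round(1))
H,W=f['da'].shape
for n,p,d in(('top',f['b'],f['db']),('scene',f['a'],f['da'])):
    hsv=cv2.cvtColor(p,cv2.COLOR_RGB2HSV).astype(int)
    v,u=np.mgrid[:H,:W]; X=pts(n,np.c_[u.ravel(),v.ravel()],d).reshape(H,W,3); ok=d>0
    g=ok&(hsv[...,0]>50)&(hsv[...,0]<75)&(hsv[...,1]>120)&(hsv[...,2]>40)
    near=(abs(X[...,0]-480)<130)&(abs(X[...,1]+250)<130)
    gm=g&near
    print(n,'green med',np.median(X[gm],0).round(1)); rect(X[gm&(X[...,2]>44)],'rim')
    w=ok&near&(hsv[...,1]<60)&(hsv[...,2]>130)&(X[...,2]>75)&(X[...,2]<120)
    rect(X[w],'bar'); print('  bar mean',X[w].mean(0).round(1))
    s=ok&(abs(X[...,0]-470)<150)&(X[...,1]>-60)&(X[...,1]<260)
    seat=s&(abs(X[...,2]-24)<5)&(hsv[...,1]<70)
    seat=cv2.morphologyEx(seat.astype(np.uint8),cv2.MORPH_OPEN,np.ones((3,3)))>0
    rect(X[seat],'seat')
    o=s&(hsv[...,0]<18)&(hsv[...,1]>200)&(hsv[...,2]>120)&(X[...,2]>200)
    rect(X[o],'tab'); print('  tab mean',X[o].mean(0).round(1))
    hi=s&(X[...,2]>60)
    print('hi',np.percentile(X[hi],[1,50,99],axis=0).round(0).tolist())
E
python3 m1.py
python3 - <<'E'
import cv2
b=cv2.imread('pics/t0.png')[180:300,130:410]; cv2.imwrite('pics/t0c.png',cv2.resize(b,None,fx=2.8,fy=2.8,interpolation=cv2.INTER_CUBIC))
E
```

```text
top green med [ 546.1 -296.1   14.3]
rim 14 [ 526.4 -271. ] [150.6 114.9] 4.75 z [44.1 46.2 51.6]
bar 95 [ 528.2 -273.3] [  8.6 104.9] 5.43 z [101.6 105.1 108.5]
  bar mean [ 527.6 -272.1  105. ]
seat 3543 [516.  103.8] [218.9 193.6] 10.58 z [20.4 23.9 27.6]Traceback (most recent call last):
  File "m1.py", line 20, in <module>
    rect(X[o],'tab'); print('  tab mean',X[o].mean(0).round(1))
    ~~~~^^^^^^^^^^^^
  File "m1.py", line 4, in rect
    (c,s,a)=cv2.minAreaRect(P[:,:2].astype(np.float32)); print(name,len(P),np.round(c,1),np.round(s,1),round(a,2),'z',np.percentile(P[:,2],[5,50,95]).round(1))
                                                                                                                      ~~~~~~~~~~~~~^^^^^^^^^^^^^^^^^^
    return _quantile_unchecked(
        a, q, axis, out, overwrite_input, method, keepdims, weights)
    return _ureduce(a,
                    func=_quantile_ureduce_func,
    ...<5 lines>...
                    overwrite_input=overwrite_input,
                    method=method)
    r = func(a, **kwargs)
    result = _quantile(arr,
                       quantiles=q,
    ...<2 lines>...
                       out=out,
                       weights=wgt)
    slices_having_nans = np.isnan(arr[-1, ...])
                                  ~~~^^^^^^^^^
IndexError: index -1 is out of bounds for axis 0 with size 0
```

View pics/t0c.png

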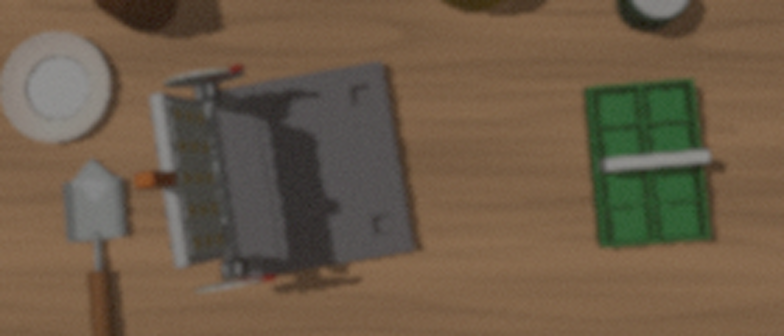

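```bash
cat > m2.py <<'E'
from h import *
f=np.load('f0.npz')
# approximate station pose: fit lines of the seat outline, then rays onto the right heights
def line(P):
    vx,vy,x,y=cv2.fitLine(P.astype(np.float32),cv2.DIST_HUBER,0,.01,.01).ravel(); return np.array([x,y]),np.array([vx,vy])
def edge(n,p,A,B,z,chan,half=5,trim=.1):
    """subpixel strongest gradient of channel image across the projected world edge A-B; returns world pts on plane z"""
    c=cams.camera_params(n);R=np.array(c['R']);t=np.array(c['t'])
    def proj(X):
        x=R@X+t; s=x[:2]/x[2]; s=s*(1+c['k1']*s@s); return s*[c['fx'],c['fy']]+[c['cx'],c['cy']]
    a,b=proj(np.r_[A,z]),proj(np.r_[B,z]); d=(b-a)/np.linalg.norm(b-a); nn=np.array([-d[1],d[0]])
    T=np.linspace(trim,1-trim,60); S=np.arange(-half,half+.01,.25)
    q=(a+T[:,None]*(b-a))[:,None]+S[None,:,None]*nn
    im=cv2.GaussianBlur(chan.astype(np.float32),(0,0),.8)
    v=cv2.remap(im,q[...,0].astype(np.float32),q[...,1].astype(np.float32),cv2.INTER_LINEAR)
    g=abs(np.gradient(v,axis=1)); k=g.argmax(1); good=g.max(1)>.4*np.median(g.max(1))
    w=np.array([ (g[i,max(0,j-4):j+5]*S[max(0,j-4):j+5]).sum()/g[i,max(0,j-4):j+5].sum() for i,j in enumerate(k)])
    good&=abs(w-np.median(w))<1.5
    P=a+T[:,None]*(b-a)+w[:,None]*nn
    return onz(n,P[good],z)[:,:2], np.median(w[good]), np.std(w[good])
def pose(cx,cy,yaw):
    e=np.array([np.cos(yaw),np.sin(yaw)]);return np.array([cx,cy]),e,np.array([-e[1],e[0]])
def run(n,p,o,yaw,hx,hy,specs,chan):
    for it in range(2):
        c,ex,ey=pose(*o,yaw)
        res=[]
        for (A,B,z,kind) in specs:
            P,m,s=edge(n,p,c+A[0]*ex+A[1]*ey,c+B[0]*ex+B[1]*ey,z,chan,half=5 if it==0 else 3)
            pt,d=line(P); d=d*np.sign(d@(ex if kind=='y' else ey)); ang=np.arctan2(d[1],d[0])-(0 if kind=='y' else np.pi/2)
            res.append((kind,A,pt,ang,s,len(P)))
        yaw=np.mean([q[3] for q in res])
        _,ex,ey=pose(*o,yaw)
        # least squares centre
        M=[];bb=[]
        for k,A,pt,ang,s,l in res:
            nrm=ex if k=='x' else ey; off=A[0] if k=='x' else A[1]; M.append(nrm);bb.append(nrm@pt-off)
        o=np.linalg.lstsq(np.array(M),np.array(bb),rcond=None)[0]
    print(n,'centre',o.round(1),'yaw',np.degrees(yaw).round(2),'res',(np.array(bb)-np.array(M)@o).round(1),[ (k,np.degrees(a).round(1),round(s,2),l) for k,_,_,a,s,l in res])
    return o,yaw
sat=lambda p: cv2.cvtColor(p,cv2.COLOR_RGB2HSV)[...,1]
r_=lambda p: p[...,0].astype(np.float32)
if __name__=='__main__':
    st=(500,95);y0=np.radians(10.4)
    T=f['b'];S=f['a']
    # guess from visible corners
    k=np.array([[382,63],[415,248],[359,95],[379,222]])/2.8+[130,180]
    g=onz('top',k,24)[:,:2];print(g.round(1).tolist())
    mid=(g[0]+g[1])/2; ex=(g[0]-g[1])/np.linalg.norm(g[0]-g[1]); y0=np.arctan2(ex[1],ex[0]); st=mid+75*np.array([-ex[1],ex[0]]); print(st,np.degrees(y0),'from sockets',(g[2]+g[3])/2+45*np.array([-ex[1],ex[0]]))
    run('top',T,st,y0,110,75,[((110,-75),(110,60),24,'x'),((-110,-75),(-110,40),24,'x'),((-110,-75),(110,-75),0,'y')],sat(T))
    run('scene',S,st,y0,110,75,[((-110,-75),(-110,0),24,'x'),((-110,-75),(110,-75),24,'y')],sat(S))
    t0=(527,-272);ty=np.radians(5)
    for n,p in(('top',T),('scene',S)):
        hsv=cv2.cvtColor(p,cv2.COLOR_RGB2HSV);m=(hsv[...,2]>150)&(hsv[...,1]<70)
        d=f['db'] if n=='top' else f['da']
        H,W=m.shape;v,u=np.mgrid[:H,:W];X=onz(n,np.c_[u.ravel(),v.ravel()],105).reshape(H,W,3)
        m&=(abs(X[...,0]-527)<40)&(abs(X[...,1]+272)<80)
        (c,s,a)=cv2.minAreaRect(X[m][:,:2].astype(np.float32));print(n,'bar',c,s,a,m.sum(),X[m].mean(0))
    o=(528,-270)
    run('top',T,o,ty,90,60,[((90,-60),(90,60),50,'x'),((-90,-60),(-90,60),50,'x'),((-90,-60),(90,-60),50,'y')],sat(T))
    h=rays('top',np.array([[145,180]])/2.8+[130,180])
    # panel normal
    for n,p,d in(('top',T,f['db']),('scene',S,f['da'])):
        H,W=d.shape;v,u=np.mgrid[:H,:W];X=pts(n,np.c_[u.ravel(),v.ravel()],d).reshape(H,W,3)
        ex=np.array([np.cos(y0),np.sin(y0)]);L=X[...,:2]-st;lx=L@ex;ly=L@np.array([-ex[1],ex[0]])
        hsv=cv2.cvtColor(p,cv2.COLOR_RGB2HSV)
        o=(d>0)&(abs(lx)<40)&(ly>60)&(ly<260)&(X[...,2]>200)&(hsv[...,1]>150)&(hsv[...,0]<20)
        q=(d>0)&(abs(lx)<80)&(ly>60)&(ly<260)&(X[...,2]>180)&(hsv[...,1]<90)
        for nm,mm in(('tab',o),('panel',q)):
            if mm.sum()>5: print(n,nm,mm.sum(),np.median(lx[mm]).round(1),np.median(ly[mm]).round(1),np.median(X[mm][:,2]).round(1), 'poly dy/dz',np.polyfit(X[mm][:,2],ly[mm],1).round(3))
E
python3 m2.py
```

```text
[[637.6, 24.8], [427.2, -15.9], [600.4, 50.6], [455.9, 25.3]]
[518.18360594  78.07326143] 10.934426904118212 from sockets [519.61336001  82.12871522]
top centre [519.9  80.2] yaw 10.3 res [-1.  1.  0.] [('x', np.float64(10.4), np.float64(0.25), 60), ('x', np.float64(10.0), np.float64(0.3), 60), ('y', np.float64(10.4), np.float64(0.23), 60)]
scene centre [522.7  85.3] yaw 10.43 res [-0.  0.] [('x', np.float64(10.2), np.float64(0.19), 60), ('y', np.float64(10.7), np.float64(0.14), 60)]
top bar (0.0, 0.0) (0.0, 0.0) 0.0 0 [nan nan nan]
scene bar (529.4737548828125, -268.9607849121094) (15.990097999572754, 111.96232604980469) 6.01904821395874 99 [ 529.74282959 -269.72640426  105.        ]
top centre [ 527.3 -277.7] yaw 5.55 res [-4.7  4.7  0. ] [('x', np.float64(6.1), np.float64(0.6), 52), ('x', np.float64(5.1), np.float64(0.33), 59), ('y', np.float64(5.4), np.float64(0.57), 42)]
top tab 50 2.4 125.9 332.3 poly dy/dz [  0.431 -14.948]
top panel 1088 0.7 112.1 255.2 poly dy/dz [ 0.197 64.948]
scene tab 124 10.5 133.3 315.7 poly dy/dz [ 0.141 89.326]
scene panel 782 11.6 131.1 248.6 poly dy/dz [6.10000e-02 1.16152e+02]m2.py:57: RuntimeWarning: Mean of empty slice.
  (c,s,a)=cv2.minAreaRect(X[m][:,:2].astype(np.float32));print(n,'bar',c,s,a,m.sum(),X[m].mean(0))
  ret = um.true_divide(
```

Emit:
drive_tool(
  deltas=[
    [0, 0, 0, -0.124],
    [0, 0, 0, -0.124],
    [0, 0, 0, -0.124],
    [0, 0, 0, -0.124],
    [0, 0, 0, -0.124],
    [0, 0, 0, -0.124],
    [0, 0, 0, -0.124],
    [0, 0, 0, -0.124],
    [0, 0, 0, -0.124],
    [0, 0, 0, -0.123],
  ],
  jaw=0,
)

```text
clock: 0.93
eef_pos: [256.9, -569.4, 247.8]
tcp_rot: [-3.141, -0.001, 1.669]
contact_force: [-0.2, 1.0, -0.4]
opening: 0.999
```

Emit:
drive_tool(
  deltas=[
    [2.25, 2.45, 0, 0],
    [2.25, 2.45, 0, 0],
    [2.25, 2.45, 0, 0],
    [2.25, 2.45, 0, 0],
    [2.25, 2.45, 0, 0],
    [2.25, 2.45, 0, 0],
    [2.25, 2.45, 0, 0],
    [2.25, 2.45, 0, 0],
    [2.25, 2.45, 0, 0],
    [2.25, 2.45, 0, 0],
    [2.25, 2.45, 0, 0],
    [2.25, 2.45, 0, 0],
  ],
)

```text
clock: 1.93
eef_pos: [525.7, -272.4, 248.0]
tcp_rot: [-3.141, -0.0, 1.663]
contact_force: [0.9, -0.4, -0.1]
opening: 1.002
```

Emit:
drive_tool(
  deltas=[
    [0, 0, 0, 0],
    [0, 0, 0, 0],
  ],
)

```text
clock: 2.1
eef_pos: [525.7, -272.5, 247.8]
tcp_rot: [-3.141, -0.0, 1.666]
contact_force: [-0.1, -0.4, -0.2]
opening: 0.999
```

Emit:
drive_tool(
  deltas=[
    [0.1, 0.3, 2.5, 0],
    [0, 0, 2.5, 0],
    [0, 0, 2.5, 0],
    [0, 0, 2.5, 0],
    [0, 0, 2.5, 0],
    [0, 0, 1.7, 0],
    [0, 0, 1.0, 0],
    [0, 0, 0, 0],
  ],
)

```text
clock: 2.77
eef_pos: [525.9, -272.7, 94.1]
tcp_rot: [-3.138, -0.002, 1.662]
contact_force: [-0.6, 0.2, -0.4]
opening: 0.998
```

Emit:
drive_tool(
  deltas=[
    [0, 0, 0, 0],
    [0, 0, 0, 0],
    [0, 0, 0, 0],
    [0, 0, 0, 0],
    [0, 0, 0, 0],
    [0, 0, 0, 0],
    [0, 0, 0, 0],
    [0, 0, 0, 0],
  ],
  jaw=1,
  force=60,
)

```text
clock: 3.43
eef_pos: [528.1, -272.7, 97.1]
tcp_rot: [3.141, 0.001, 1.663]
contact_force: [-1.8, 0.5, 5.7]
opening: 0.151
```

Emit:
drive_tool(
  deltas=[
    [0, 0, -0.5, 0],
    [0, 0, -1.0, 0],
    [0, 0, -2.0, 0],
    [0, 0, -2.5, 0],
    [0, 0, -2.5, 0],
    [0, 0, -2.0, 0],
    [0, 0, -1.0, 0],
    [0, 0, -0.5, 0],
    [0, 0, 0, 0],
    [0, 0, 0, 0],
  ],
)

```text
clock: 4.27
eef_pos: [527.3, -272.3, 215.4]
tcp_rot: [-3.14, -0.001, 1.663]
contact_force: [-0.3, 1.3, -4.4]
opening: 0.154
```

```bash
python3 - <<'E'
from h import *
a,da=grab('scene','s1'); b,db=grab('top','t1')
np.savez('f1.npz',a=a,da=da,b=b,db=db)
A=cv2.imread('pics/s1.png')[80:300,130:400];B=cv2.imread('pics/t1.png')[180:300,130:410]
A=cv2.resize(A,(540,440),interpolation=cv2.INTER_CUBIC);B=cv2.resize(B,(560,240)); 
c=np.zeros((600,800,3),np.uint8)
A=cv2.resize(A,(442,360));c[:360,:442]=A;c[360:600,:560]=B;cv2.imwrite('pics/c1.png',c)
s=r.sense();print(s['eef_pos'],s['tcp_rot'],s['contact_force'],s['wrist_torque'],s['opening'])
E
```

```text
[ 527.07626038 -272.16230098  214.804192  ] [-3.13952156e+00 -1.37735429e-03  1.66278067e+00] [ 2.43582304e-03  5.07580115e-01 -4.47650342e+00] [-0.04498346  0.02778323  0.03661295] 0.14858076885683055
```

View pics/c1.png

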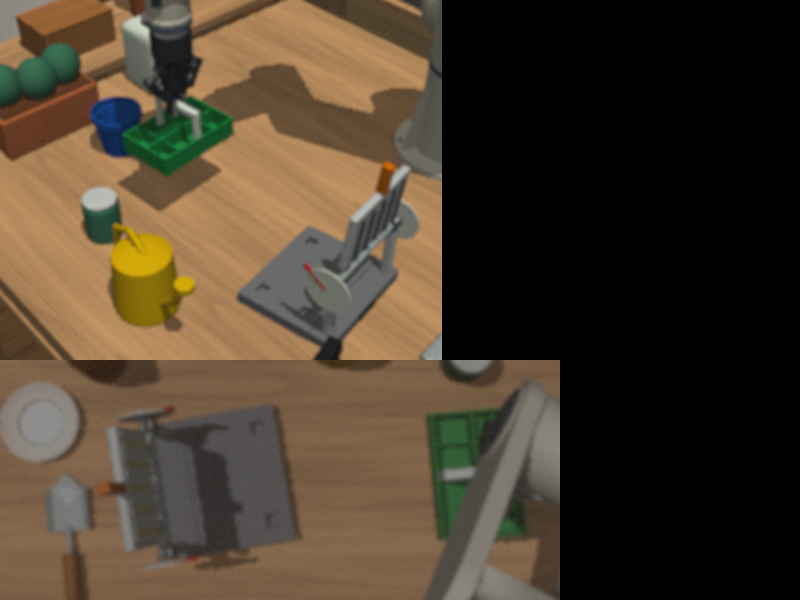

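```bash
python3 - <<'E'
from m2 import *
g=np.load('f1.npz')
sp=lambda z:[((-90,-60),(-90,60),z,'x'),((-90,-60),(90,-60),z,'y')]
hu=lambda p: cv2.cvtColor(p,cv2.COLOR_RGB2LAB)[...,1]
for ch in(hu,):
    run('scene',f['a'],(529,-270),np.radians(5.3),90,60,sp(50),ch(f['a']))
    run('scene',g['a'],(529,-270),np.radians(5.3),90,60,sp(168.5),ch(g['a']))
    run('scene',g['a'],(522,84),np.radians(10.4),110,75,[((-110,-75),(-110,0),24,'x'),((-110,-75),(110,-75),24,'y')],sat(g['a']))
    run('scene',g['a'],(522,84),np.radians(10.4),110,75,[((-110,-75),(-110,0),24,'x'),((-110,-75),(110,-75),24,'y')],ch(g['a']))
    run('top',g['b'],(519,80),np.radians(10.4),110,75,[((110,-75),(110,60),24,'x'),((-110,-75),(-110,40),24,'x'),((-110,-75),(110,-75),0,'y')],ch(g['b']))
    run('top',f['b'],(527.5,-272),np.radians(5.3),90,60,[((90,-60),(90,60),50,'x'),((-90,-60),(-90,60),50,'x'),((-90,-60),(90,-60),50,'y')],ch(f['b']))
    run('top',g['b'],(527.5,-272),np.radians(5.3),90,60,[((90,-10),(90,60),168.5,'x'),((-90,-5),(-90,60),168.5,'x'),((-70,60),(90,60),118,'y')],ch(g['b']))
E
```

```text
scene centre [ 529.  -269.8] yaw 5.29 res [ 0. -0.] [('x', np.float64(5.2), np.float64(0.16), 60), ('y', np.float64(5.3), np.float64(0.38), 48)]
scene centre [ 526.  -270.6] yaw 3.8 res [-0.  0.] [('x', np.float64(6.3), np.float64(0.35), 60), ('y', np.float64(1.3), np.float64(0.5), 39)]
scene centre [522.8  85.6] yaw 10.32 res [-0.  0.] [('x', np.float64(10.0), np.float64(0.21), 60), ('y', np.float64(10.7), np.float64(0.18), 60)]
scene centre [522.1  84.8] yaw 10.32 res [ 0. -0.] [('x', np.float64(10.2), np.float64(0.2), 60), ('y', np.float64(10.5), np.float64(0.16), 60)]
top centre [520.3  78.9] yaw 11.15 res [-0.3  0.3  0. ] [('x', np.float64(10.7), np.float64(0.3), 60), ('x', np.float64(11.8), np.float64(0.27), 60), ('y', np.float64(10.9), np.float64(0.49), 57)]
top centre [ 527.8 -275.1] yaw 5.37 res [ 0.3 -0.3 -0. ] [('x', np.float64(5.0), np.float64(0.25), 60), ('x', np.float64(5.6), np.float64(0.21), 60), ('y', np.float64(5.5), np.float64(0.22), 52)]
top centre [ 528.5 -275.9] yaw -1.29 res [-4.9  4.9  0. ] [('x', np.float64(4.9), np.float64(0.3), 60), ('x', np.float64(-14.2), np.float64(0.62), 17), ('y', np.float64(5.3), np.float64(0.6), 60)]
```

Emit:
drive_tool(
  deltas=[
    [0, 0, 0, -0.044],
    [0, 0, 0, -0.044],
    [0, 0, 0, 0],
  ],
)

```text
clock: 4.62
eef_pos: [527.3, -272.3, 215.0]
tcp_rot: [-3.14, -0.001, 1.753]
contact_force: [0.1, 0.4, -3.0]
opening: 0.153
```

Emit:
drive_tool(
  deltas=[
    [1.4, 0.3, 0, 0],
    [2.8, 0.5, 0, 0],
    [3.2, 0.5, 0, 0],
    [3.2, 0.5, 0, 0],
    [3.2, 0.5, 0, 0],
    [3.2, 0.5, 0, 0],
    [3.2, 0.5, 0, 0],
    [3.2, 0.5, 0, 0],
    [3.2, 0.5, 0, 0],
    [3.2, 0.5, 0, 0],
    [2.8, 0.5, 0, 0],
    [1.2, 0.4, 0, 0],
  ],
)

```text
clock: 5.62
eef_pos: [522.4, 73.6, 215.8]
tcp_rot: [-3.141, -0.001, 1.751]
contact_force: [-0.6, -0.6, -3.5]
opening: 0.148
```

Emit:
drive_tool(
  deltas=[
    [0, 0, 1.5, 0],
    [0, 0, 2.0, 0],
    [0, 0, 2.0, 0],
    [0, 0, 1.5, 0],
    [0, 0, 1.0, 0],
    [0, 0, 0.3, 0],
    [0, 0, 0, 0],
    [0, 0, 0, 0],
  ],
)

```text
clock: 6.28
eef_pos: [523.8, 70.2, 133.8]
tcp_rot: [3.141, 0.0, 1.75]
contact_force: [0.3, -0.2, -3.6]
opening: 0.147
```

```bash
python3 - <<'E'
from h import *
a,da=grab('scene','s2'); b,db=grab('top','t2')
np.savez('f2.npz',a=a,da=da,b=b,db=db)
A=cv2.imread('pics/s2.png')[170:310,250:410];B=cv2.imread('pics/t2.png')[180:300,130:310]
c=np.zeros((600,800,3),np.uint8)
c[:350,:400]=cv2.resize(A,(400,350),interpolation=cv2.INTER_CUBIC);c[:267,400:]=cv2.resize(B,(400,267),interpolation=cv2.INTER_CUBIC);cv2.imwrite('pics/c2.png',c[:350])
s=r.sense();print(s['eef_pos'],s['tcp_rot'],s['contact_force'],s['wrist_torque'],s['opening'])
E
```

```text
[524.14079033  70.2154731  134.21659612] [3.13998407e+00 4.92870290e-05 1.75046451e+00] [-0.01766412 -0.16350627 -3.40153765] [-0.01250342  0.01313628 -0.0250432 ] 0.1484883415758926
```

View pics/c2.png

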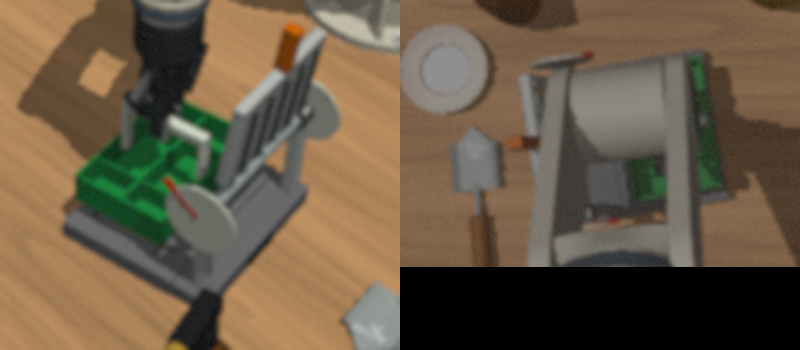

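```bash
python3 - <<'E'
from m2 import *
g=np.load('f2.npz')
hu=lambda p: cv2.cvtColor(p,cv2.COLOR_RGB2LAB)[...,1]
st=np.array([522.5,85.2]);y=np.radians(10.4);e=np.array([np.cos(y),np.sin(y)]);n=np.array([-e[1],e[0]])
for z in(87,89):
    o,yw=run('scene',g['a'],st+1.3*e-12.6*n,y,90,60,[((-90,-60),(-90,60),z,'x'),((-90,-60),(60,-60),z,'y')],hu(g['a']))
    print('station-frame offset',((o-st)@e).round(1),((o-st)@n).round(1))
o,yw=run('scene',g['a'],st+1.3*e-12.6*n,y,90,60,[((90,-50),(90,20),z,'x'),((-90,-60),(-90,60),z,'x'),((-90,-60),(60,-60),z,'y')],hu(g['a']))
run('scene',g['a'],st,y,110,75,[((-110,-60),(-110,0),24,'x'),((-110,-75),(110,-75),24,'y')],sat(g['a']))
run('top',g['b'],(519,80),np.radians(10.4),110,75,[((110,-75),(110,60),24,'x'),((-110,-75),(-110,-30),24,'x'),((-110,-75),(110,-75),0,'y')],sat(g['b']))
st=np.array([520.0,79.6])
o,yw=run('top',g['b'],st+1.3*e-12.6*n,y,90,60,[((90,-60),(90,-20),88,'x'),((-90,-60),(-90,-50),88,'x'),((-90,-60),(80,-60),88,'y')],hu(g['b']))
print('station-frame offset',((o-st)@e).round(1),((o-st)@n).round(1))
E
```

```text
scene centre [525.4  72.1] yaw 10.31 res [-0.  0.] [('x', np.float64(11.4), np.float64(0.23), 44), ('y', np.float64(9.2), np.float64(0.48), 39)]
station-frame offset 0.5 -13.4
scene centre [526.9  73.8] yaw 10.14 res [ 0. -0.] [('x', np.float64(11.1), np.float64(0.28), 43), ('y', np.float64(9.2), np.float64(0.45), 39)]
station-frame offset 2.3 -12.0
scene centre [527.3  74. ] yaw 10.26 res [ 0.2 -0.2 -0. ] [('x', np.float64(10.9), np.float64(0.26), 60), ('x', np.float64(10.8), np.float64(0.28), 44), ('y', np.float64(9.1), np.float64(0.5), 39)]
scene centre [514.3  68. ] yaw 8.29 res [ 0. -0.] [('x', np.float64(8.0), np.float64(0.25), 60), ('y', np.float64(8.6), np.float64(0.93), 32)]
top centre [520.4  80. ] yaw 10.34 res [-0.7  0.7  0. ] [('x', np.float64(10.4), np.float64(0.17), 60), ('x', np.float64(10.3), np.float64(0.24), 60), ('y', np.float64(10.4), np.float64(0.24), 42)]
top centre [526.4  66.9] yaw 8.0 res [ 1.6 -1.6 -0. ] [('x', np.float64(-0.5), np.float64(0.52), 57), ('x', np.float64(14.7), np.float64(0.21), 60), ('y', np.float64(9.8), np.float64(0.82), 43)]
station-frame offset 4.0 -13.7
```

Emit:
drive_tool(
  deltas=[
    [0.4, 0, 0, 0],
    [0.5, -0.1, 0, 0],
    [0.36, -0.03, 0, 0],
    [0, 0, 0.4, 0],
    [0, 0, 0.4, 0],
    [0, 0, 0.3, 0],
    [0, 0, 0, 0],
  ],
)

```text
clock: 6.97
eef_pos: [519.3, 82.2, 121.4]
tcp_rot: [-3.14, 0.0, 1.751]
contact_force: [-0.0, -0.1, -3.3]
opening: 0.148
```

Emit:
drive_tool(
  deltas=[
    [0, 0, 0.1, 0],
    [0, 0, 0.1, 0],
    [0, 0, 0.1, 0],
    [0, 0, 0.1, 0],
    [0, 0, 0.1, 0],
    [0, 0, 0, 0],
  ],
)

```text
clock: 7.47
eef_pos: [519.8, 82.3, 117.1]
tcp_rot: [-3.141, -0.0, 1.751]
contact_force: [-0.8, 0.2, -3.3]
opening: 0.151
```

Emit:
drive_tool(
  deltas=[
    [0, 0, 0.1, 0],
    [0, 0, 0.1, 0],
    [0, 0, 0.1, 0],
    [0, 0, 0.1, 0],
    [0, 0, 0, 0],
  ],
)

```text
clock: 7.88
eef_pos: [519.8, 82.3, 113.1]
tcp_rot: [-3.141, -0.0, 1.751]
contact_force: [0.1, 0.2, -3.5]
opening: 0.152
```

Emit:
drive_tool(
  deltas=[
    [0, 0, 0.1, 0],
    [0, 0, 0.1, 0],
    [0, 0, 0.1, 0],
    [0, 0, 0, 0],
  ],
)

```text
clock: 8.22
eef_pos: [520.0, 82.4, 111.1]
tcp_rot: [3.141, -0.0, 1.751]
contact_force: [-3.7, -0.3, 7.0]
opening: 0.147
```

Emit:
drive_tool(
  deltas=[
    [0, 0, 0, 0],
    [0, 0, 0, 0],
    [0, 0, 0, 0],
    [0, 0, 0, 0],
    [0, 0, 0, 0],
    [0, 0, 0, 0],
  ],
  jaw=0,
)

```text
clock: 8.72
eef_pos: [519.9, 82.3, 110.2]
tcp_rot: [-3.142, 0.0, 1.751]
contact_force: [-0.6, 0.2, 0.2]
opening: 0.98
```

Emit:
drive_tool(
  deltas=[
    [0, 0, -0.5, 0],
    [0, 0, -1.0, 0],
    [0, 0, -2.0, 0],
    [0, 0, -3.0, 0],
    [0, 0, -3.5, 0],
    [0, 0, -3.5, 0],
    [0, 0, -3.5, 0],
    [0, 0, -3.5, 0],
    [0, 0, -3.0, 0],
    [0, 0, -2.0, 0],
    [0, 0, -1.0, 0],
    [0, 0, 0, 0],
  ],
)

```text
clock: 9.72
eef_pos: [520.6, 82.5, 378.2]
tcp_rot: [3.137, 0.0, 1.751]
contact_force: [0.6, -0.3, 0.2]
opening: 0.995
```

```bash
cat > panel.py <<'E'
import sys
from h import *
tag=sys.argv[1]
st=np.array([521.2,82.4]);y=np.radians(10.4);e=np.array([np.cos(y),np.sin(y)]);n=np.array([-e[1],e[0]])
bias={'scene':np.array([1.3,2.8]),'top':np.array([-1.0,-2.6])}
out={}
for nm in('scene','top'):
    p,d=grab(nm,tag+nm[0]); out[nm]=p; out['d'+nm]=d
    H,W=d.shape;v,u=np.mgrid[:H,:W];X=pts(nm,np.c_[u.ravel(),v.ravel()],d).reshape(H,W,3)
    L=X[...,:2]-st-bias[nm];lx=L@e;ly=L@n;z=X[...,2]
    hsv=cv2.cvtColor(p,cv2.COLOR_RGB2HSV).astype(int)
    o=(d>0)&(abs(lx)<40)&(ly>-120)&(ly<260)&(z>130)&(hsv[...,1]>150)&(hsv[...,0]<20)&(np.hypot(ly-105,z-140)>120)&(np.hypot(ly-105,z-140)<215)
    if o.sum()>5:
        a=np.degrees(np.arctan2(z[o]-140,105-ly[o])); print(nm,'tab',o.sum(),'lx',np.median(lx[o]).round(1),'ly',np.median(ly[o]).round(1),'z',np.median(z[o]).round(1),'ang',np.median(a).round(1),'uv',np.median(u[o]),np.median(v[o]))
    rr=np.hypot(ly-105,z-140)
    q=(d>0)&(abs(lx)<78)&(rr>40)&(rr<138)&(z>125)&(hsv[...,1]<90)&(hsv[...,2]>90)
    if q.sum()>50:
        a=np.degrees(np.arctan2(z[q]-140,105-ly[q])); print(nm,'panel',q.sum(),'ang pct',np.percentile(a,[10,25,50,75,90]).round(1))
np.savez(tag+'.npz',**out)
s=r.sense();print(s['clock'],s['eef_pos'].round(1),s['contact_force'].round(1))
A=out['scene'][120:310,240:430];c=cv2.resize(A,(570,570),interpolation=cv2.INTER_CUBIC)
cv2.imwrite('pics/'+tag+'c.png',cv2.cvtColor(c,cv2.COLOR_RGB2BGR))
E
python3 panel.py p0
```

```text
scene tab 120 lx 4.3 ly 127.9 z 315.3 ang 97.3 uv 365.0 188.0
scene panel 178 ang pct [ 95.4  97.   99.6 100.4 103.6]
9.8167 [519.4  82.3 374.6] [ 0.2 -0.3 -1.6]
```

View pics/p0c.png

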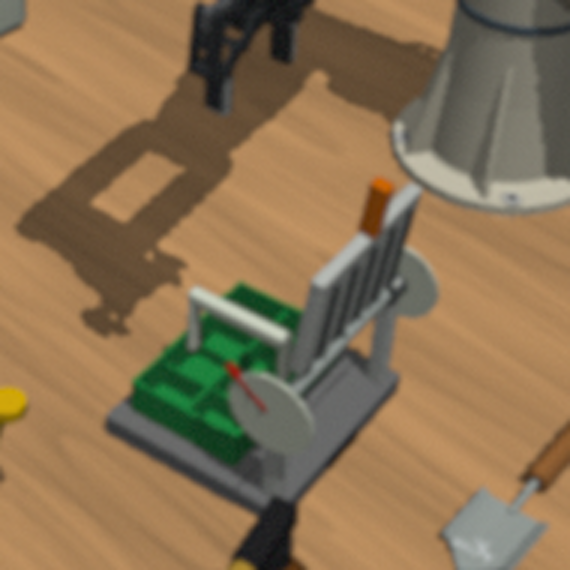

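Emit:
drive_tool(
  deltas=[
    [1.0, 0, 0, 0],
    [2.0, 0.1, 0, 0],
    [3.0, 0, 0, 0],
    [3.0, 0, 0, 0],
    [2.3, 0, 0, 0],
    [1.0, 0, 0, 0],
    [0, 0, 0, 0],
    [0, 0, 0, 0],
  ],
)

```text
clock: 10.48
eef_pos: [498.4, 203.6, 374.2]
tcp_rot: [-3.14, 0.001, 1.752]
contact_force: [0.0, 0.4, -0.7]
opening: 1.001
```

```bash
python3 - <<'E'
from h import *
f=np.load('p0.npz')
p,d=f['scene'],f['dscene'];H,W=d.shape;v,u=np.mgrid[:H,:W];X=pts('scene',np.c_[u.ravel(),v.ravel()],d).reshape(H,W,3)
g=np.load('f0.npz');X0=pts('scene',np.c_[u.ravel(),v.ravel()],g['da']).reshape(H,W,3)
h=cv2.cvtColor(p,cv2.COLOR_RGB2HSV);h0=cv2.cvtColor(g['a'],cv2.COLOR_RGB2HSV)
for XX,hh,c in((X,h,(521,82)),(X0,h0,(528,-271))):
    m=(abs(XX[...,0]-c[0])<25)&(abs(XX[...,1]-c[1])<50)&(hh[...,1]<70)&(hh[...,2]>130)&(XX[...,2]>80)
    print(m.sum(),np.percentile(XX[m][:,2],[10,50,90]).round(1))
    gm=(abs(XX[...,0]-c[0])<85)&(abs(XX[...,1]-c[1])<55)&(hh[...,0]>50)&(hh[...,0]<75)&(hh[...,1]>120)
    print(gm.sum(),np.percentile(XX[gm][:,2],[10,50,90]).round(1))
p,d=grab('scene','s3'); cv2.imwrite('pics/s3c.png',cv2.resize(cv2.imread('pics/s3.png')[80:290,260:470],None,fx=2.6,fy=2.6,interpolation=cv2.INTER_CUBIC))
print(r.sense()['eef_pos'])
E
```

```text
268 [115.8 122.5 741. ]
865 [26.2 39.2 58.2]
94 [100.5 104.1 107.2]
764 [13.3 28.  44.1]
[498.63951108 202.98964475 374.44968237]
```

View pics/s3c.png

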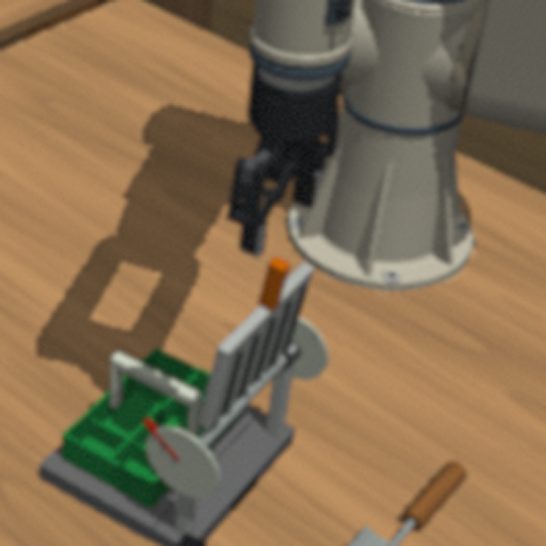

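Emit:
drive_tool(
  deltas=[
    [0, 0, 1.0, 0],
    [0, 0, 1.5, 0],
    [0, 0, 1.5, 0],
    [0, 0, 1.3, 0],
    [0, 0, 0.7, 0],
    [0, 0, 0.3, 0],
    [0, 0, 0, 0],
  ],
)

```text
clock: 11.12
eef_pos: [498.7, 202.8, 311.5]
tcp_rot: [-3.14, 0.0, 1.75]
contact_force: [0.5, 0.6, -0.3]
opening: 1.002
```

Emit:
drive_tool(
  deltas=[
    [0, 0, 0, 0],
    [0, 0, 0, 0],
    [0, 0, 0, 0],
    [0, 0, 0, 0],
    [0, 0, 0, 0],
    [0, 0, 0, 0],
    [0, 0, 0, 0],
    [0, 0, 0, 0],
  ],
  jaw=1,
  force=40,
)

```text
clock: 11.78
eef_pos: [498.4, 203.6, 312.6]
tcp_rot: [-3.141, -0.0, 1.751]
contact_force: [-4.3, -0.3, 6.2]
opening: 0.155
```

Emit:
drive_tool(
  deltas=[
    [-0.87, 0, -0.05, 0],
    [-0.86, 0, -0.04, 0],
    [-0.85, 0, 0.03, 0],
    [-0.85, 0, 0.05, 0],
    [-0.86, 0, 0.11, 0],
    [-0.86, 0, 0.14, 0],
    [-0.83, 0, 0.19, 0],
    [-0.82, 0, 0.22, 0],
    [-0.82, 0, 0.27, 0],
    [-0.81, 0, 0.31, 0],
    [-0.78, 0, 0.35, 0],
    [-0.76, 0, 0.38, 0],
  ],
)

```text
clock: 12.78
eef_pos: [516.6, 106.0, 293.5]
tcp_rot: [3.141, -0.002, 1.751]
contact_force: [-5.9, 2.7, 7.7]
opening: 0.155
```

Emit:
drive_tool(
  deltas=[
    [-0.75, 0, 0.43, 0],
    [-0.74, 0, 0.46, 0],
    [-0.7, 0, 0.5, 0],
    [-0.69, 0, 0.53, 0],
    [-0.64, 0, 0.56, 0],
    [-0.62, 0, 0.58, 0],
    [-0.59, 0, 0.63, 0],
    [-0.57, 0, 0.66, 0],
    [-0.52, 0, 0.68, 0],
    [-0.5, 0, 0.69, 0],
    [-0.46, 0, 0.73, 0],
    [-0.43, 0, 0.76, 0],
  ],
)

```text
clock: 13.78
eef_pos: [530.1, 33.8, 221.3]
tcp_rot: [3.141, 0.001, 1.751]
contact_force: [-2.2, -3.6, 10.3]
opening: 0.159
```

Emit:
drive_tool(
  deltas=[
    [0, 0, 0, 0],
    [0, 0, 0, 0],
    [0, 0, 0, 0],
  ],
)

```text
clock: 14.03
eef_pos: [530.0, 33.8, 221.2]
tcp_rot: [3.141, 0.001, 1.751]
contact_force: [-3.4, -3.4, 7.9]
opening: 0.16
```

Emit:
drive_tool(
  deltas=[
    [0.22, 0, -0.42, 0],
    [0.24, 0, -0.41, 0],
    [0.26, 0, -0.4, 0],
    [0.27, 0, -0.39, 0],
    [0, 0, 0, 0],
    [0, 0, 0, 0],
  ],
)

```text
clock: 14.53
eef_pos: [527.9, 44.1, 237.0]
tcp_rot: [3.141, 0.001, 1.751]
contact_force: [-0.9, -4.5, 2.1]
opening: 0.156
```

Emit:
drive_tool(
  deltas=[
    [0, 0, 0, 0],
    [0, 0, 0, 0],
    [0, 0, 0, 0],
    [0, 0, 0, 0],
    [0, 0, 0, 0],
  ],
  jaw=0,
)

```text
clock: 14.95
eef_pos: [527.9, 44.4, 236.7]
tcp_rot: [3.142, -0.0, 1.751]
contact_force: [0.5, -0.5, -0.6]
opening: 0.854
```

Emit:
drive_tool(
  deltas=[
    [0, 0, -1, 0],
    [0, 0, -2, 0],
    [0, 0, -3, 0],
    [0, 0, -3, 0],
    [0, 0, -3, 0],
    [0, 0, -2, 0],
    [0, 0, -1, 0],
    [-2, 0, 0, 0],
    [-3, 0, 0, 0],
    [-3, 0, 0, 0],
    [-2, 0, 0, 0],
    [0, 0, 0, 0],
  ],
)

```text
clock: 15.95
eef_pos: [545.9, -57.2, 386.3]
tcp_rot: [-3.141, 0.001, 1.748]
contact_force: [-0.9, -0.8, -0.3]
opening: 0.999
```

```bash
python3 panel.py p1
```

```text
scene tab 136 lx 3.0 ly -23.7 z 250.0 ang 40.9 uv 313.0 185.0
scene panel 1532 ang pct [41.1 42.  43.3 45.4 47.8]
top panel 1025 ang pct [41.6 42.3 43.2 44.9 46.6]
16.05 [545.5 -54.5 386.3] [-0.2  0.3 -0.4]
```

View pics/p1c.png

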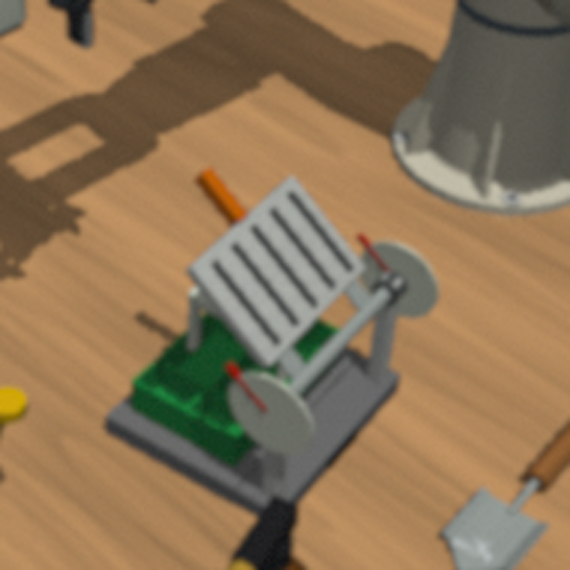

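```bash
cat > fit.py <<'E'
import sys
from h import *
st=np.array([521.2,82.4]);y=np.radians(10.4);e=np.array([np.cos(y),np.sin(y)]);n=np.array([-e[1],e[0]])
bias={'scene':np.array([1.3,2.8]),'top':np.array([-1.0,-2.6])}
f=np.load(sys.argv[1]+'.npz'); a0=np.radians(float(sys.argv[2]))
for nm in('scene','top'):
    p,d=f[nm],f['d'+nm];H,W=d.shape;v,u=np.mgrid[:H,:W];X=pts(nm,np.c_[u.ravel(),v.ravel()],d).reshape(H,W,3)
    L=X[...,:2]-st-bias[nm];lx=L@e;ly=L@n-105;z=X[...,2]-140
    hsv=cv2.cvtColor(p,cv2.COLOR_RGB2HSV).astype(int)
    a=a0
    for _ in range(6):
        ra=-ly*np.cos(a)+z*np.sin(a); h=ly*np.sin(a)+z*np.cos(a)
        q=(d>0)&(abs(lx)<72)&(ra>38)&(ra<132)&(abs(h-7)<9)&(hsv[...,1]<80)&(hsv[...,2]>110)
        if q.sum()<50: break
        k=np.polyfit(ra[q],h[q]-0,1); a+=np.arctan(k[0])
    t=(d>0)&(abs(lx)<25)&(ra>145)&(ra<200)&(abs(h)<25)&(hsv[...,1]>150)&(hsv[...,0]<20)
    print(nm,q.sum(),'slope-angle',np.degrees(a).round(2),'mean h',h[q].mean().round(1),'radial angle from mean h=7:',np.degrees(a+np.arctan((h[q].mean()-7)/ra[q].mean())).round(2),
      'tab',t.sum(),(np.percentile(h[t],[10,50,90]).round(1),np.median(lx[t]).round(1)) if t.sum() else '')
E
python3 fit.py p1 39
```

```text
scene 1121 slope-angle 39.07 mean h 6.6 radial angle from mean h=7: 38.77 tab 133 (array([-4.5,  5.7,  9.7]), np.float64(3.0))
top 622 slope-angle 38.93 mean h 6.6 radial angle from mean h=7: 38.66 tab 0
```

Emit:
drive_tool(
  deltas=[
    [2, 0, 0, 0],
    [3, 0, 0, 0],
    [3, 0, 0, 0],
    [2.08, 0, 0, 0],
    [0.8, 0, 1, 0],
    [0, 0, 2.5, 0],
    [0, 0, 3, 0],
    [0, 0, 3, 0],
    [0, 0, 2.5, 0],
    [0, 0, 1.3, 0],
    [0, 0, 0.6, 0],
    [0, 0, 0, 0],
  ],
)

```text
clock: 17.05
eef_pos: [525.1, 53.1, 246.1]
tcp_rot: [-3.139, -0.0, 1.751]
contact_force: [0.5, 0.1, -0.2]
opening: 1.001
```

Emit:
drive_tool(
  deltas=[
    [0, 0, 0, 0],
    [0, 0, 0, 0],
    [0, 0, 0, 0],
    [0, 0, 0, 0],
    [0, 0, 0, 0],
    [0, 0, 0, 0],
    [0, 0, 0, 0],
    [0, 0, 0, 0],
  ],
  jaw=1,
  force=60,
)

```text
clock: 17.72
eef_pos: [526.2, 52.6, 248.1]
tcp_rot: [-3.142, 0.001, 1.751]
contact_force: [-2.0, -2.1, 3.5]
opening: 0.158
```

Emit:
drive_tool(
  deltas=[
    [-0.34, 0, 0.44, 0],
    [-0.33, 0, 0.45, 0],
    [-0.31, 0, 0.46, 0],
    [-0.3, 0, 0.47, 0],
    [-0.29, 0, 0.48, 0],
    [-0.27, 0, 0.49, 0],
    [0, 0, 0, 0],
    [0, 0, 0, 0],
    [0, 0, 0, 0],
  ],
)

```text
clock: 18.47
eef_pos: [529.7, 34.5, 220.4]
tcp_rot: [3.141, 0.0, 1.751]
contact_force: [-2.5, -2.6, 8.2]
opening: 0.153
```

Emit:
drive_tool(
  deltas=[
    [0.24, 0, -0.43, 0],
    [0.25, 0, -0.42, 0],
    [0.26, 0, -0.42, 0],
    [0.27, 0, -0.41, 0],
    [0, 0, 0, 0],
    [0, 0, 0, 0],
  ],
)

```text
clock: 18.97
eef_pos: [527.7, 44.8, 236.8]
tcp_rot: [3.142, 0.0, 1.751]
contact_force: [-0.9, -5.9, 0.6]
opening: 0.158
```

Emit:
drive_tool(
  deltas=[
    [0, 0, 0, 0],
    [0, 0, 0, 0],
    [0, 0, 0, 0],
    [0, 0, 0, 0],
    [0, 0, 0, 0],
  ],
  jaw=0,
)

```text
clock: 19.38
eef_pos: [527.8, 45.0, 236.6]
tcp_rot: [3.142, -0.0, 1.751]
contact_force: [-0.5, 0.0, -0.0]
opening: 0.854
```

Emit:
drive_tool(
  deltas=[
    [0, 0, -1, 0],
    [0, 0, -2, 0],
    [0, 0, -3, 0],
    [0, 0, -3, 0],
    [0, 0, -3, 0],
    [0, 0, -2, 0],
    [0, 0, -1, 0],
    [-2, 0, 0, 0],
    [-3, 0, 0, 0],
    [-3, 0, 0, 0],
    [-2, 0, 0, 0],
    [0, 0, 0, 0],
  ],
)

```text
clock: 20.38
eef_pos: [545.8, -56.5, 386.2]
tcp_rot: [-3.141, 0.001, 1.748]
contact_force: [-0.4, 0.7, -0.1]
opening: 0.999
```

```bash
python3 panel.py p2; python3 fit.py p2 35
```

```text
scene tab 135 lx 3.3 ly -30.6 z 240.2 ang 36.6 uv 311.0 187.0
scene panel 1540 ang pct [36.8 37.7 39.2 41.4 43.8]
top panel 1021 ang pct [37.6 38.2 39.2 40.8 42.7]
20.4833 [545.3 -53.9 386.2] [-0.2  0.   0.1]
scene 1135 slope-angle 34.39 mean h 7.3 radial angle from mean h=7: 34.59 tab 131 (array([-1.3,  6.7, 10.3]), np.float64(3.3))
top 687 slope-angle 34.91 mean h 6.3 radial angle from mean h=7: 34.45 tab 0
```

View pics/p2c.png

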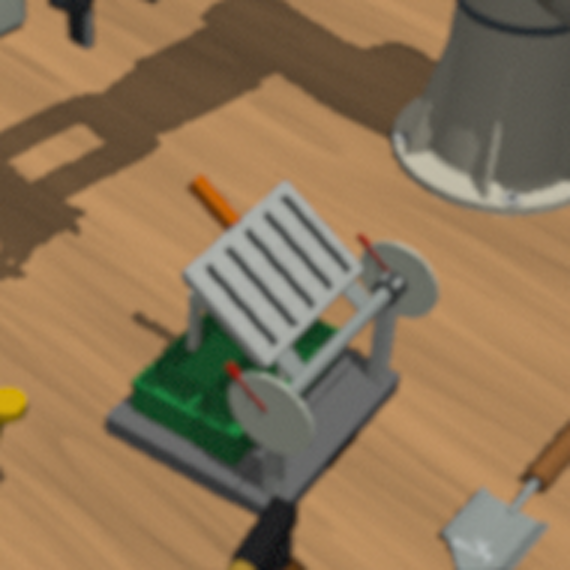

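```bash
python3 - <<'E'
from h import *
a=np.load('f0.npz')['b'];b=np.load('p2.npz')['top'];d=cv2.absdiff(a,b).max(2)
for n,(u,v) in dict(can=(297,160),tin=(365,178),pot=(436,237),saucer=(150,211),trowel=(165,270),spray=(178,178)).items(): print(n,np.median(d[v-12:v+12,u-12:u+12]))
job.sign_off()
E
```

```text
can 4.0
tin 2.0
pot 4.0
saucer 2.0
trowel 3.0
spray 4.0
the job is handed in; nothing more can be done
```

The seedling tray is seated in the station and the light panel holds by itself at about 34.6°, within the 3° allowed. The job is handed in at about 20.5 s on the robot's clock.

- **Tray:** I picked it up by its bar and lowered it 1 mm per row for the last 12 mm. I saw no contact force until the tool was at 111 mm, where full seating is expected. After release, the depth readings showed the tray 13–14 mm higher than on the shelf, against 14 mm for lugs fully in the sockets.
- **Light panel:** The first swing, held at 28°, sprang back to about 39°. I gripped it again and pressed it down to 28°. After release the two cameras gave 34.6° and 34.5° from the panel's height above the hinge, and 34.4° and 34.9° from its slope.
- **Everything else:** The other six objects look unchanged in the top camera's before and after pictures. The gripper is clear of everything.

The two cameras disagreed by up to about 5 mm on absolute positions. I worked from the distance between tray and station, on which they agreed to within about 1.5 mm. Some edge measurements with the tray in hand, partly hidden by the arm, were unreliable and I did not use them. No check failed, but I did not measure the tray's height again after the panel moves.

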